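Lock the clamp jaw of the tube mixer

ROBOT

A 6-joint arm with a two-finger parallel gripper is mounted at the origin on the work surface. World frame = base frame: x ahead of the robot, y to its left, z up, the work surface at z = 0. Lengths are in m, angles in rad, forces in N, time in s.
With the tool pointing down it reaches from about 0.275 to 0.725 m from the base axis. Payload 15.9 kg.
Tool frame: the origin (TCP) lies midway between the tips of the shut fingers; the grasp point (between the pads) lies 19 mm behind it; z points along the fingers, x is the direction in which the jaws open and shut, and the axes are right-handed (so a half turn about z gives the same grasp; the last joint's range is limited). The gripper opens to 85 mm and grips with 20 to 120 N. Pads are 22 mm wide; open, the fingers measure 114 mm over their backs; the gripper's body (76 mm by 85 mm) begins 54 mm behind the grasp point. The pads swing forward as they close: fully open they stand 13 mm farther back than shut.
Start: joints at [-1.35, 0.213, -0.034, 1.323, 0, 1.571], TCP at [0.11, -0.488, 0.231] pointing down, gripper open.
Joint ranges: [-2.98, 2.98], [-0.74, 1.72], [-1.14, 1.35], [-2.1, 2.04], [-1.57, 1.44], [-3.14, 3.14]. Speed limits (rad/s): [1.89, 1.89, 2.39, 2.57, 3.14, 3.14].

INTERFACE

Orientations are given as [roll, pitch, yaw] about the fixed x, y, z axes, in that order (R = Rz(yaw) Ry(pitch) Rx(roll)).
In Python, from station import manip, get_image, camera_model, finder gives the robot as it stands.
- The arm moves only by the tool drive_tool, never from a script. Its argument "commands" is a list that holds one entry, the list of rows, each a list of 5 numbers: the opening, from 0 (shut) to 1 (fully open), then the shift along the tool's x, y, z in m, then the turn about the tool's z in degrees. A call has 1 to 10 rows; each row shifts and turns the commanded pose from where the row before left it, along the tool's axes as they then stand; what a row does not reach is not made up. A row lasts 1/12 s, in which the tool goes at most 41.7 mm and 7.16 degrees, less where a joint would pass 70% of its speed; a pose out of reach is approached as far as the arm can. A call is refused whole if a number of a shift passes 0.0417 or a number of a turn 7.16, either way. A call with a gripper value outside its range is refused whole. The fingers move at their own pace and stop on an object; the grip force is fixed at half the most. Time passes only in rows, so rows that do not move let the fingers close. It gives the time, the measured TCP pose, the force and the opening at its end, in the units of the state.
- manip.get_obs(): the state, without advancing time (a new reading comes with each control period).
- get_image(name): name is "scene" or "top" or "wrist"; returns the picture (384x512x3 uint8, red, green, blue); there is no depth.
- camera_model(name): a dict with "fx", "fy", "cx", "cy" (pixels), "world_to_cam" (4x4, takes a point from world to camera coordinates). Camera axes: x right, y down, z forward; pixel columns grow to the right and rows downward; lengths in m; the calibration is good to about 2 mm. The wrist camera is an equidistant fisheye: a pixel r from the principal point sees the ray r / f radians off the axis. A picture is of the moment at which its call begins: read the wrist's pose just before it. camera_model takes no time and is no camera call; for the wrist camera it gives the pose at the moment of the call.
- manip.hand_in(): hands the job in, once; it reports no verdict.
Trained networks look in the newest picture that a camera, given by its name, has taken for a name from the list of things; names that differ only in an ending like _2 or _b are one class to them, and where a whole thing is asked for, a point or a joint stands for the part that bears it (a point fixed in the world has none). Each returns a list of dicts, best first, with "confidence" (0 to 1); they miss things now and then, are a little off and sometimes report something else, mostly with a low value. They report only what shows in the picture. A call takes as long as a camera call.
- finder.spot_in(camera, name): "point" ([column, row] in pixels, amid what is visible of it).
The state is a dict: "clock": time; "joint_positions": joint angles; "dq": joint speeds; "tau": joint torques, N m; "tcp_pos": TCP position; "orientation": TCP orientation; "contact_force": force on the tool from outside, world axes, zero at the start; "wrist_torque": the same for the moment, N m; "gripper_width": finger opening in m.
Only numpy, scipy, OpenCV 4.12 (cv2) and the standard library are available. Lean on these libraries where they do the work, as an engineer would, in place of code of your own. Each camera call takes 0.05 s, during which the arm holds its last target.

TASK

Clamp the tube block on the mixer: with a fingertip, push the black knob along its L-shaped slot towards the tube block until it reaches the corner, then push it sideways along the short arm of the slot to its very end, so that the clamp is locked. Only push the knob, do not grip it, leave the bottle, the vial and the tip box alone, and finish clear of everything.

Things in the scene. Friction and masses are not known exactly. Their poses are not given: they have to be found in the camera images.
- mixer: white bench mixer, fixed, its place and angle vary: 265 mm along its x (-125 to 140), 220 mm along y, flat deck 80 mm above the bench. Origin on the bench under its middle, z up, x pointing from the slotted grey metal plate towards the black tube block (x 62 to 130 mm, y within 55 mm, up to 115 mm above the bench with its caps). The plate's L-shaped slot is 14 mm wide, 6 mm deep
- corner (a point): the slot's corner at deck height, at (-30, -30, 80) mm in the mixer's frame; axes as the mixer's. The long arm runs from 55 mm before this point along the mixer's +x to it: there the knob's axis stops at the corner. The slot's inner edge at the corner is rounded by 6 mm
- slot_end (a point): end of the slot's short arm at deck height, where the knob's axis stops: 40 mm from the corner along the mixer's +y; axes as the mixer's
- knob: black upright cylindrical knob, 24 mm across, 38 mm high (underside 88, top 126 mm above the bench), on a 10 mm pin that runs in the slot with 2 mm play each side. Origin at its centre, 107 mm above the bench; axes as the mixer's. It cannot turn, tilt or rise, only slide; along the long arm it takes the jaw with it. It stays where it is left
- jaw (a joint): travel of jaw and knob along the mixer's +x (long arm), m: 0 open, 0.055 at the corner with the jaw shut against the block (hard stop). Starts between 0 and 0.020. About 2 to 3 N of friction, no spring. The jaw is an aluminium bar across the deck, 120 mm wide, top 106 mm above the bench, its near side 79 mm beyond the knob's axis while the knob is in either arm
- cross (a joint): travel of the knob along the mixer's +y (the slot's short arm), m: 0 = in the long arm, 0.040 = at the end of the short arm, locked (hard stop). Short of the corner the slot lets it move only 2 mm; the way is free with the jaw within 2 mm of 0.055; about 2 to 3 N of friction, no spring
- bottle: loose white capped bottle, 52 mm across, 105 mm high, standing on the bench 160 to 200 mm to the mixer's +y side of its middle; origin at the centre of its underside; bystander
- vial: loose clear vial with a cap, 24 mm across, 45 mm high, standing on the mixer's deck near its low-x, +y corner (x -95 to -70 mm, y 78 to 90 mm in the mixer's frame); origin at the centre of its underside; bystander
- tipbox: loose blue box with a white lid, 85 x 120 x 61 mm, standing on the bench on the mixer's -y side, its middle about 195 to 230 mm from the mixer's middle; origin at the centre of its underside; bystander

How it is judged:
By the outcome, as a careful person would: the job done as asked, in the order asked, and still so for the second after the job is handed in, with the robot touching nothing.
It also fails if it takes over 42 s, if anything falls off the work surface, if the arm or the gripper's body presses on something with over 40 N, if the wrist force passes 120 N, or if a joint passes its speed limit or range.

## Working session

There is one attempt and no reset: what is moved stays moved. The work goes in short steps, Python scripts to look and compute and a tool call to move; the robot and the scene stay as the last step left them, time stands still between calls to the robot, and variables do not carry over. Pictures are saved under pics/ and viewed, and the job is handed in when it is done.

Besides the shell and the picture viewer there is one more tool, called after "Request:" by a JSON object that holds its "op" and its "data". drive_tool: Moves the arm, as the interface text tells. Its arguments: {"type":"object","properties":{"commands":{"type":"array","items":{"type":"array","items":{"type":"array","items":{"type":"number"}}}}},"required":["commands"]}

```bash
mkdir -p pics; ls; python3 - <<'E'
from station import manip,get_image,camera_model,finder
import cv2,numpy as np
o=manip.get_obs();print(o)
for n in("scene","top"):
    im=get_image(n);cv2.imwrite(f"pics/{n}0.png",cv2.resize(im[:,:,::-1],(800,600)))
    m=camera_model(n);print(n,m)
    for t in("knob","mixer","bottle","vial","tipbox","jaw"):
        print(t,[(np.round(d["point"],1),round(d["confidence"],2)) for d in finder.spot_in(n,t)[:2]])
E
```

```text
pics
{'clock': 0.0, 'joint_positions': array([-1.34998158e+00,  2.13335482e-01, -3.50705593e-02,  1.32346677e+00,
       -1.07411262e-05,  1.57081073e+00]), 'dq': array([ 0.00043801,  0.0006487 ,  0.00162016,  0.00143202, -0.00027034,
       -0.00035278]), 'tau': array([ 3.76944336e-04, -6.86162424e+01,  4.87116015e+01,  1.74039550e-02,
        1.80975167e-05, -2.11351858e-05]), 'tcp_pos': array([ 0.10943637, -0.48753673,  0.23082193]), 'orientation': array([ 3.14158190e+00,  1.07648668e-03, -1.34999599e+00]), 'contact_force': array([ 0.05364488, -0.10883211,  0.07982729]), 'wrist_torque': array([-0.00125016,  0.00937538,  0.01517323]), 'gripper_width': 0.0852049219504388}
scene {'fx': 409.80358637350696, 'fy': 409.80358637350696, 'cx': 253.834324389774, 'cy': 186.88811633357827, 'world_to_cam': array([[ 0.755609  ,  0.65500036, -0.00543784, -0.45315713],
       [ 0.39439407, -0.46157024, -0.79461074, -0.14670748],
       [-0.52298027,  0.59827037, -0.60709488,  1.12405055],
       [ 0.        ,  0.        ,  0.        ,  1.        ]])}
knob [(array([157.8, 207.9]), 0.83)]
mixer [(array([207.7, 239.6]), 0.92)]
bottle [(array([248.2, 172.9]), 0.8)]
vial [(array([186. , 174.1]), 0.61)]
tipbox [(array([110.8, 325.8]), 0.76), (array([159. , 211.5]), 0.73)]
jaw [(array([203.9, 219.4]), 0.76)]
top {'fx': 456.28381335278914, 'fy': 456.28381335278914, 'cx': 263.718420548386, 'cy': 193.51334941690934, 'world_to_cam': array([[ 0.02313617, -0.99969517, -0.00861926,  0.0333779 ],
       [-0.9899109 , -0.02170249, -0.14001936,  0.57587521],
       [ 0.13978962,  0.01177181, -0.99011125,  1.00549131],
       [ 0.        ,  0.        ,  0.        ,  1.        ]])}
knob [(array([357.4, 220.6]), 0.47), (array([325.1, 191.4]), 0.4)]
mixer [(array([327.4, 194.5]), 0.9)]
bottle [(array([248.2, 221.2]), 0.56)]
vial []
tipbox [(array([417.3, 193.1]), 0.74)]
jaw [(array([334.3, 183. ]), 0.64)]
```

View pics/scene0.png

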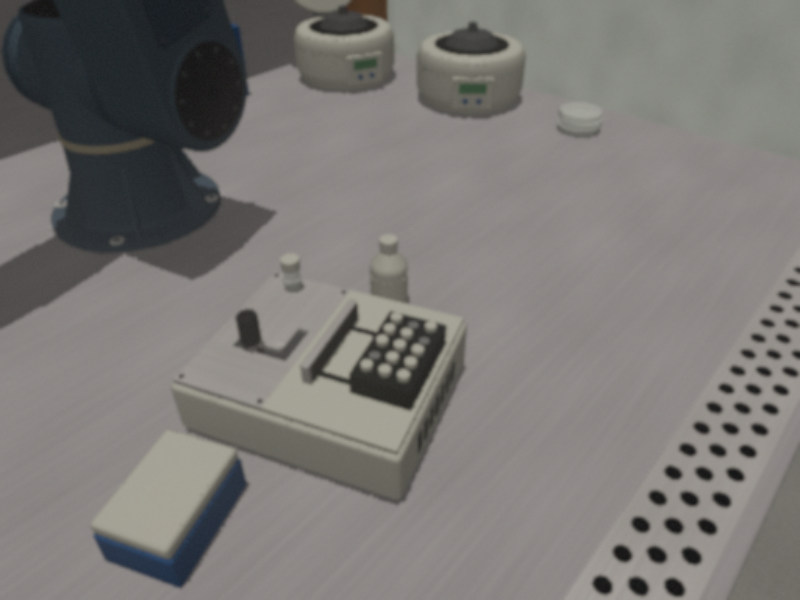

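View pics/top0.png

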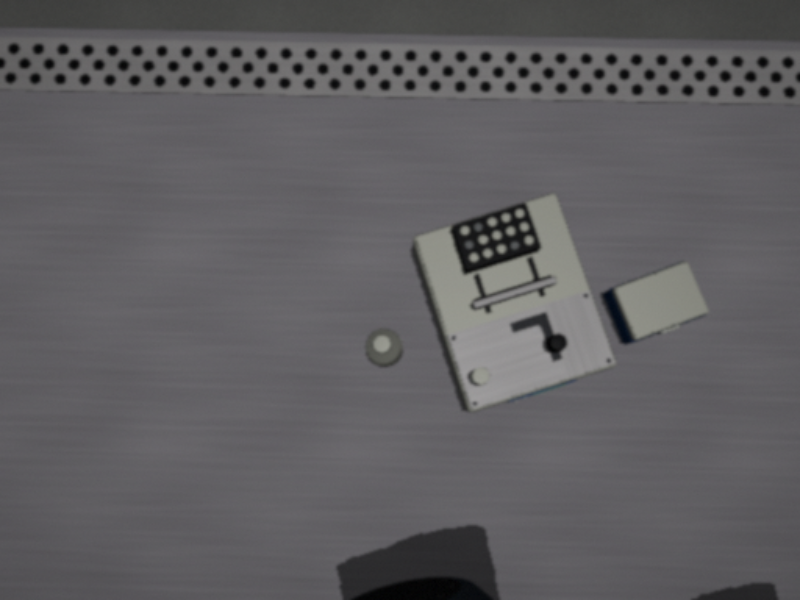

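The top view shows the mixer deck with corners at about (416,238), (556,195), (616,362) and (468,410). The knob is near (555,343), the vial near (479,376), and the tip box to the right. I'll fit the pose using both views.

```bash
cat > h.py <<'E'
import numpy as np,cv2
from station import manip,get_image,camera_model,finder
def proj(m,P):
    P=np.atleast_2d(P);W=m["world_to_cam"];c=P@W[:3,:3].T+W[:3,3]
    return np.c_[m["fx"]*c[:,0]/c[:,2]+m["cx"],m["fy"]*c[:,1]/c[:,2]+m["cy"]]
def ray(m,uv,z):
    W=m["world_to_cam"];R=W[:3,:3];o=-R.T@W[:3,3]
    d=R.T@np.array([(uv[0]-m["cx"])/m["fx"],(uv[1]-m["cy"])/m["fy"],1]);return o+d*(z-o[2])/d[2]
def T(p,P):
    P=np.atleast_2d(P);c,s=np.cos(p[2]),np.sin(p[2])
    return np.c_[p[0]+c*P[:,0]-s*P[:,1],p[1]+s*P[:,0]+c*P[:,1],P[:,2]]
E
python3 - <<'E'
from h import *
from scipy.optimize import least_squares
m=camera_model("top");s=camera_model("scene")
top=np.array([(556,195),(416,238),(468,410),(616,362)])*.64
C=np.array([(.14,-.11,.08),(.14,.11,.08),(-.125,.11,.08),(-.125,-.11,.08)])
sc=np.array([(402,488-35),(466,320),(278,277),(177,380)])*.64
for nm,q in(("top",top),("scene",sc)):
    c=np.array([ray(camera_model(nm),u,.08) for u in q]);print(nm,c.round(4).tolist(),np.linalg.norm(c-np.roll(c,-1,0),axis=1).round(4))
f=lambda p:np.r_[(proj(m,T(p,C))-top).ravel(),(proj(s,T(p,C))-sc).ravel()]
r=least_squares(f,[.5,-.15,0],loss="soft_l1");print(r.x,np.round(f(r.x),1))
p=r.x
for cam,q in((m,np.array([555,343])*.64),):
    k=ray(cam,q,.126 if cam is m else .107);d=k[:2]-p[:2];c_,s_=np.cos(p[2]),np.sin(p[2]);print("knob",k,"mixer",c_*d[0]+s_*d[1],-s_*d[0]+c_*d[1])
for n in("top","scene"):
    im=cv2.resize(get_image(n)[:,:,::-1],None,fx=4,fy=4,interpolation=cv2.INTER_CUBIC);mm=camera_model(n)
    L=[T(p,C),T(p,[(-.085,-.03,.08),(-.03,-.03,.08),(-.03,.01,.08)])]
    for i,l in enumerate(L):
        cv2.polylines(im,[np.int32((proj(mm,l)+.5)*4)],i==0,(0,0,255),1)
    u=np.int32(proj(mm,T(p,[[0,0,.08]]))[0]*4);x,y=u-[400,300];x=max(x,0);cv2.imwrite(f"pics/{n}1.png",im[y:y+600,x:x+800])
    print(n,x,y)
E
```

```text
top [[0.73, -0.1577, 0.08], [0.6625, 0.0424, 0.08], [0.421, -0.0348, 0.08], [0.4918, -0.2398, 0.08]] [0.2112 0.2535 0.2169 0.252 ]
scene [[0.7381, -0.1512, 0.08], [0.6692, 0.045, 0.08], [0.435, -0.0421, 0.08], [0.4956, -0.2335, 0.08]] [0.2079 0.2498 0.2008 0.256 ]
[ 0.57315164 -0.09649962  0.32646403] [-0.9 -4.7 -4.5 -3.6 -1.1  0.7  0.5  0.8 -0.5  3.   3.  -1.7 -1.4 -5.
 -5.7  0.8]
knob [ 0.51239836 -0.1464944   0.126     ] mixer -0.07357754380027819 -0.027870846006301842
top 913 472
scene 424 585
```

View pics/top1.png

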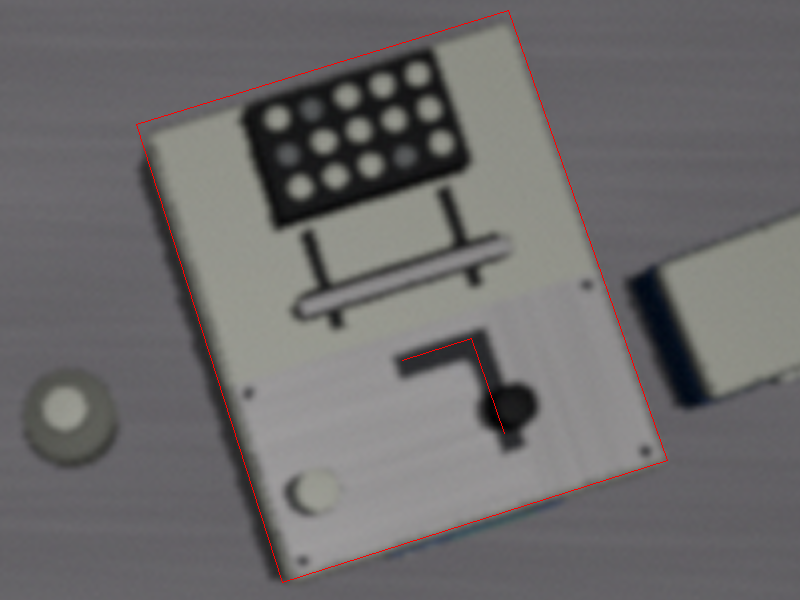

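View pics/scene1.png

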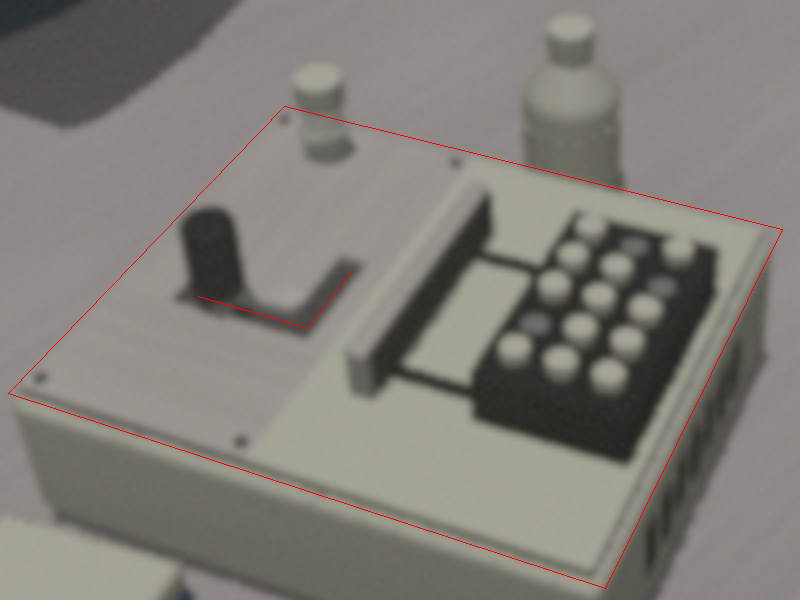

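```bash
python3 - <<'E'
from h import *
from scipy.optimize import least_squares
m=camera_model("top");s=camera_model("scene")
S=np.array([(-.023,-.037),(-.023,.017),(-.037,.017),(-.092,-.023),(-.092,-.037)]);S=np.c_[S,S[:,0]*0+.08]
st=(np.array([(487,331),(395,356),(403,379),(502,451),(523,443)])+[913,472])/4-.5
ss=(np.array([(305,336),(365,264),(340,258)])+[424,585])/4-.5
C=np.array([(.14,-.11,.08),(.14,.11,.08),(-.125,.11,.08),(-.125,-.11,.08)])
ct=(np.array([(508,22),(147,132),(285,578),(664,458)])+[913,472])/4-.5
cs=(np.array([(597,575),(768,238),(285,112),(15,397)])+[424,585])/4-.5
f1=lambda p:(proj(m,T(p,S))-st).ravel()
f2=lambda p:(proj(s,T(p,S[:3]))-ss).ravel()
def sh(p):return C-np.sign(C)*[p[3],p[3],0]
f3=lambda p:np.r_[(proj(m,T(p,sh(p)))-ct).ravel(),(proj(s,T(p,sh(p)))-cs).ravel()]
x0=[.57,-.1,.32,.0]
for n,f in(("slot top",f1),("slot top+sc",lambda p:np.r_[f1(p),f2(p)]),("corners",f3),("all",lambda p:np.r_[f1(p),f2(p),f3(p)])):
    r=least_squares(f,x0,loss="soft_l1");print(n,r.x.round(4),np.round(r.fun,1));
    print("  corner",T(r.x,[(-.03,-.03,.08)]).round(4),"slotend",T(r.x,[(-.03,.01,.08)]).round(4))
p=r.x;c_,s_=np.cos(p[2]),np.sin(p[2])
def mf(k):
    d=k[:2]-p[:2];return np.round([c_*d[0]+s_*d[1],-s_*d[0]+c_*d[1]],4)
print("knob top", mf(ray(m,((np.array([510,404])+[913,472])/4-.5),.126)), mf(ray(s,((np.array([206,216])+[424,585])/4-.5),.126)))
print("jaw near edge top",mf(ray(m,((np.array([408,290])+[913,472])/4-.5),.106)))
print("vial top",ray(m,((np.array([320,488])+[913,472])/4-.5),.125),mf(ray(m,((np.array([320,488])+[913,472])/4-.5),.125)))
E
```

```text
slot top [ 0.5717 -0.1005  0.3187  0.    ] [-0.  -1.3 -0.4 -0.4 -0.5 -0.1  0.1  0.7  1.   0.8]
  corner [[ 0.5526 -0.1384  0.08  ]] slotend [[ 0.54   -0.1004  0.08  ]]
slot top+sc [ 0.5708 -0.0993  0.3277  0.    ] [-0.5 -1.1 -0.9  0.  -0.8  0.3 -0.1  0.8  0.8  0.9  0.   2.   0.2  0.7
 -0.4  0.3]
  corner [[ 0.5521 -0.1374  0.08  ]] slotend [[ 0.5392 -0.0995  0.08  ]]
corners [ 0.5719 -0.098   0.3276  0.0036] [-0.2 -0.5 -0.1 -0.1  1.2 -0.4 -0.4 -0.  -0.5  1.   0.2 -1.4 -0.7 -0.1
  0.2 -1.6]
  corner [[ 0.5531 -0.136   0.08  ]] slotend [[ 0.5403 -0.0982  0.08  ]]
all [ 0.5714 -0.0986  0.3291  0.0036] [-0.9 -1.4 -1.2 -0.2 -1.1  0.1 -0.3  0.5  0.5  0.6  0.6  2.   0.7  0.6
  0.1  0.3 -0.  -0.3  0.1  0.2  1.6 -0.1 -0.1  0.1 -0.9  0.9 -0.3 -1.5
 -1.2  0.  -0.2 -1.5]
  corner [[ 0.5527 -0.1367  0.08  ]] slotend [[ 0.5398 -0.0989  0.08  ]]
knob top [-0.0693 -0.027 ] [-0.0731 -0.025 ]
jaw near edge top [0.0056 0.0008]
vial top [ 0.46873677 -0.04822487  0.125     ] [-0.0809  0.0809]
```

Request:
{"op": "drive_tool", "data": {"commands": [[[0,0,0,0,-6.1],[0,-0.0095,-0.0226,0,0],[0,-0.0095,-0.0226,0,0],[0,-0.0095,-0.0226,0,0],[0,-0.0095,-0.0226,0,0],[0,-0.0095,-0.0226,0,0],[0,-0.0095,-0.0226,0,0],[0,-0.0095,-0.0226,0,0],[0,-0.0095,-0.0226,0,0],[0,-0.0095,-0.0226,0,0]]]}}

```text
clock: 1.63
tcp_pos: [0.2754, -0.3406, 0.2314]
orientation: [-3.141, -0.0, -1.244]
contact_force: [-0.0, -0.7, 0.2]
gripper_width: 0.0004
```

Request:
{"op": "drive_tool", "data": {"commands": [[[0,-0.0095,-0.0226,0,0],[0,-0.0095,-0.0226,0,0],[0,-0.0095,-0.0226,0,0],[0,-0.0095,-0.0226,0,0],[0,-0.0095,-0.0226,0,0],[0,-0.0095,-0.0226,0,0],[0,-0.0095,-0.0226,0,0],[0,-0.0095,-0.0226,0,0],[0,-0.0095,-0.0226,0,0],[0,0,0,0,0]]]}}

```text
clock: 2.47
tcp_pos: [0.4421, -0.1929, 0.231]
orientation: [-3.141, 0.001, -1.241]
contact_force: [-0.4, -0.6, -0.7]
gripper_width: 0.0
```

Request:
{"op": "drive_tool", "data": {"commands": [[[0,-0.009,-0.0214,0,0],[0,-0.009,-0.0214,0,0],[0,0,0,0.02,0],[0,0,0,0.02,0],[0,0,0,0,0]]]}}

```text
clock: 2.88
tcp_pos: [0.473, -0.1637, 0.1882]
orientation: [3.138, 0.003, -1.243]
contact_force: [-1.9, 0.7, -0.2]
gripper_width: 0.0005
```

```bash
python3 - <<'E'
from h import *
o=manip.get_obs();print(o["tcp_pos"],o["orientation"])
for n in("wrist","top"):
    im=get_image(n);m=camera_model(n);cv2.imwrite(f"pics/{n}2.png",cv2.resize(im[:,:,::-1],(800,600)))
    print(m, [(np.round(d["point"],1),round(d["confidence"],2)) for d in finder.spot_in(n,"knob")[:2]])
E
```

```text
[ 0.47303426 -0.16374386  0.18822661] [ 3.13800937e+00  2.69934944e-03 -1.24298969e+00]
{'fx': 297.3186396354542, 'fy': 297.3186396354542, 'cx': 255.25907975662616, 'cy': 190.62462152619662, 'world_to_cam': array([[ 0.32051895, -0.94724065, -0.00165631, -0.30632256],
       [-0.90193391, -0.30572183,  0.30503997,  0.34963263],
       [-0.28945263, -0.09627721, -0.95233811,  0.46046386],
       [ 0.        ,  0.        ,  0.        ,  1.        ]])} [(array([254.8, 146. ]), 0.72)]
{'fx': 456.28381335278914, 'fy': 456.28381335278914, 'cx': 263.718420548386, 'cy': 193.51334941690934, 'world_to_cam': array([[ 0.02313617, -0.99969517, -0.00861926,  0.0333779 ],
       [-0.9899109 , -0.02170249, -0.14001936,  0.57587521],
       [ 0.13978962,  0.01177181, -0.99011125,  1.00549131],
       [ 0.        ,  0.        ,  0.        ,  1.        ]])} [(array([355.8, 219.8]), 0.47)]
```

View pics/wrist2.png

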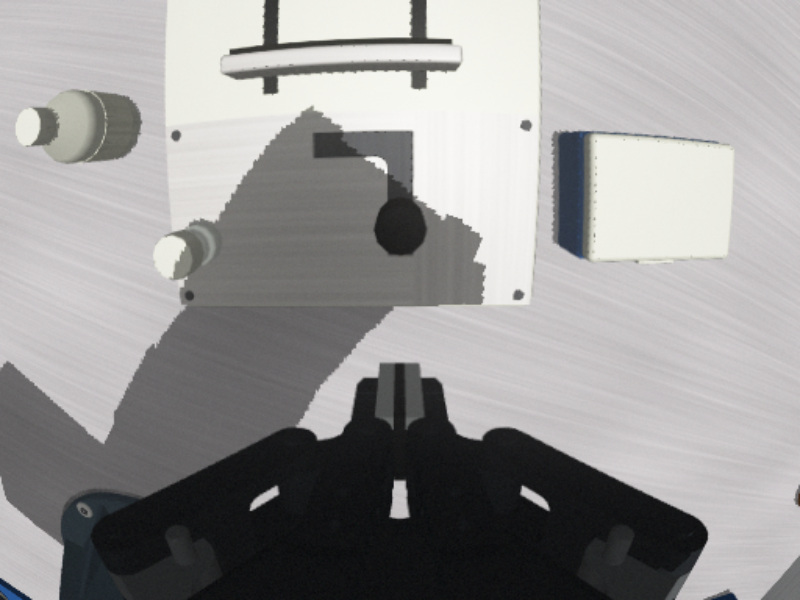

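View pics/top2.png

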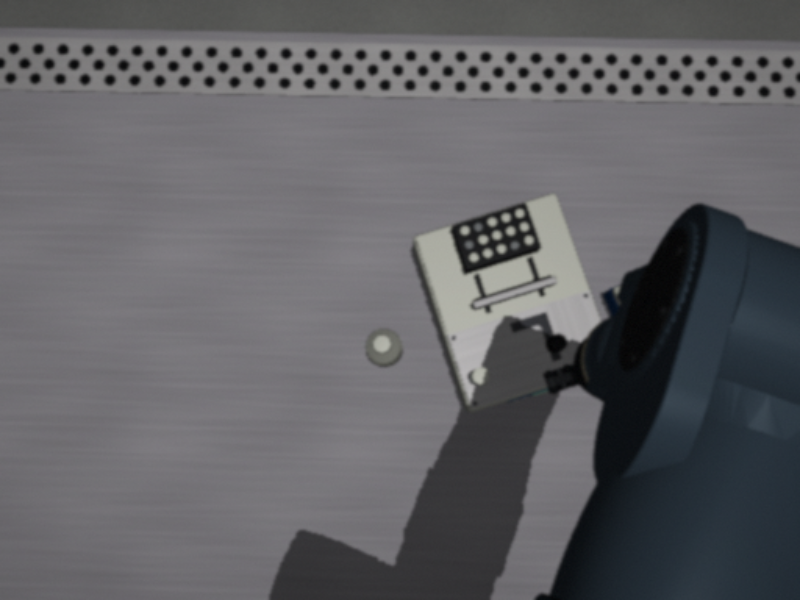

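```bash
cat >> h.py <<'E'
def wray(m,uv,z):
    W=m["world_to_cam"];R=W[:3,:3];o=-R.T@W[:3,3]
    a=np.array([uv[0]-m["cx"],uv[1]-m["cy"]]);r=np.hypot(*a);th=r/m["fx"]
    d=R.T@np.r_[np.sin(th)*a/r,np.cos(th)];return o+d*(z-o[2])/d[2]
E
python3 - <<'E'
from h import *
m=camera_model("wrist")
W=lambda x,y,z:wray(m,(np.array([x,y])+.5)*.64-.5,z)
p=[.5714,-.0983,.327];c,s=np.cos(p[2]),np.sin(p[2])
for n,x,y,z in[("outer(-23,-37)",412.5,131,.08),("end(-23,17)",314,133,.08),("end(-37,17)",314,157,.08),("longR(-?,-37)",412.5,185,.08),("deckBL(-125,110)",184,305,.08),("deckBR",532,305,.08),("knob topL",374,225,.126),("knob topR",426.5,225,.126),("knob near",400,256,.126),("jawNearL",222,78,.106),("jawNearR",462,66,.106),("vial L",153,257,.125),("vial R",195,257,.125),("finL",378,375,.188),("finR",421,375,.188),("fTip",400,363,.188)]:
    k=W(x,y,z);d=k-np.array([p[0],p[1],0]);print(n,k.round(4),"mixer",np.round(1e3*np.array([c*d[0]+s*d[1],-s*d[0]+c*d[1]]),1))
E
```

```text
outer(-23,-37) [ 0.5629 -0.1422  0.08  ] mixer [-22.2 -38.8]
end(-23,17) [ 0.5457 -0.0917  0.08  ] mixer [-22.2  14.5]
end(-37,17) [ 0.5331 -0.0958  0.08  ] mixer [-35.5  14.7]
longR(-?,-37) [ 0.5349 -0.1517  0.08  ] mixer [-51.7 -38.9]
deckBL(-125,110) [ 0.4246 -0.0402  0.08  ] mixer [-120.4  102.1]
deckBR [ 0.4927 -0.2414  0.08  ] mixer [-120.5 -110.3]
knob topL [ 0.5145 -0.1389  0.126 ] mixer [-66.9 -20.2]
knob topR [ 0.5221 -0.1614  0.126 ] mixer [-66.9 -43.9]
knob near [ 0.5046 -0.1546  0.126 ] mixer [-81.3 -31.9]
jawNearL [ 0.5609 -0.0413  0.106 ] mixer [ 8.4 57.4]
jawNearR [ 0.6004 -0.1539  0.106 ] mixer [  9.6 -62. ]
vial L [ 0.4659 -0.0356  0.125 ] mixer [-79.8  93.3]
vial R [ 0.4731 -0.059   0.125 ] mixer [-80.5  68.8]
finL [ 0.4747 -0.1564  0.188 ] mixer [-110.3  -24. ]
finR [ 0.4795 -0.1708  0.188 ] mixer [-110.3  -39.1]
fTip [ 0.4816 -0.1623  0.188 ] mixer [-105.6  -31.7]
```

Request:
{"op": "drive_tool", "data": {"commands": [[[0,0.001,0,0.022,0],[0,0,0,0.022,0],[0,0,0,0.022,0],[0,0,0,0.02,0],[0,0,-0.004,0,0],[0,0,-0.004,0,0],[0,0,-0.002,0,0],[0,0,0,0,0]]]}}

```text
clock: 3.75
tcp_pos: [0.4859, -0.1623, 0.107]
orientation: [-3.139, -0.002, -1.243]
contact_force: [0.8, 0.1, -0.4]
gripper_width: -0.0001
```

Request:
{"op": "drive_tool", "data": {"commands": [[[0,0,-0.002,0.004,0],[0,0,-0.003,0,0],[0,0,-0.003,0,0],[0,0,-0.003,0,0],[0,0,-0.003,0,0],[0,0,0,0,0]]]}}

```text
clock: 4.25
tcp_pos: [0.498, -0.1574, 0.1014]
orientation: [-3.141, -0.0, -1.243]
contact_force: [0.1, 0.4, 0.1]
gripper_width: -0.0004
```

Request:
{"op": "drive_tool", "data": {"commands": [[[0,0,-0.003,0,0],[0,0,-0.003,0,0],[0,0,-0.003,0,0]]]}}

```text
clock: 4.5
tcp_pos: [0.5062, -0.1546, 0.1013]
orientation: [3.141, 0.0, -1.244]
contact_force: [-2.6, -0.7, 1.6]
gripper_width: -0.0001
```

```bash
python3 - <<'E'
from h import *
im=get_image("wrist");cv2.imwrite(f"pics/w3.png",cv2.resize(im[:,:,::-1],(800,600)))
E
```

```text
(no output)
```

View pics/w3.png

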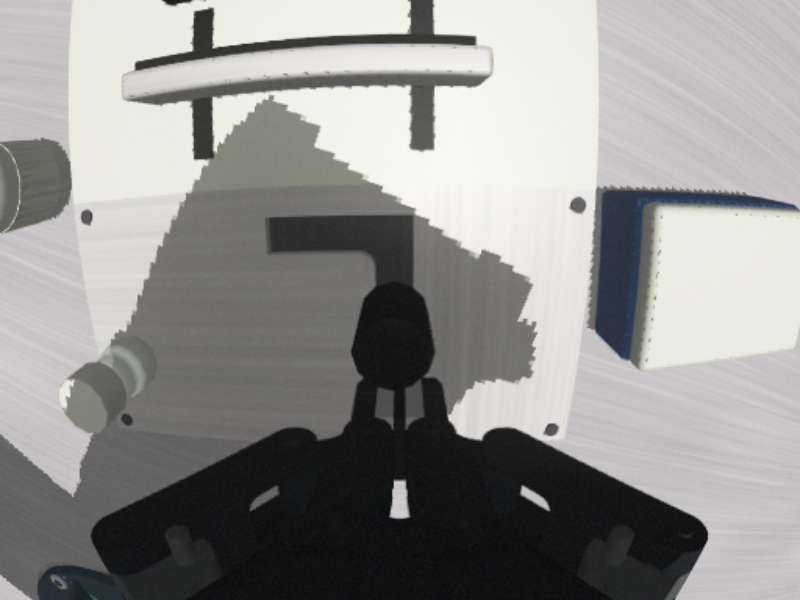

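The finger touches the knob and is centred on it, with a force of about 2.7 N (friction level). I'll push on towards the corner.

Request:
{"op": "drive_tool", "data": {"commands": [[[0,0,-0.004,0,0],[0,0,-0.004,0,0],[0,0,-0.004,0,0],[0,0,-0.004,0,0],[0,0,-0.004,0,0],[0,0,0,0,0]]]}}

```text
clock: 5.05
tcp_pos: [0.5259, -0.148, 0.1013]
orientation: [-3.141, -0.0, -1.243]
contact_force: [-0.8, -0.2, 0.2]
gripper_width: -0.0004
```

Request:
{"op": "drive_tool", "data": {"commands": [[[0,0,-0.002,0,0],[0,0,-0.002,0,0],[0,0,0,0,0]]]}}

```text
clock: 5.3
tcp_pos: [0.529, -0.1469, 0.1013]
orientation: [-3.142, -0.0, -1.243]
contact_force: [-0.2, 0.5, 0.3]
gripper_width: -0.0001
```

Request:
{"op": "drive_tool", "data": {"commands": [[[0,0,-0.0015,0,0],[0,0,-0.0015,0,0]]]}}

```text
clock: 5.47
tcp_pos: [0.5315, -0.1461, 0.1013]
orientation: [3.141, -0.0, -1.244]
contact_force: [-9.3, -2.9, 4.0]
gripper_width: -0.0002
```

Request:
{"op": "drive_tool", "data": {"commands": [[[0,0,-0.0015,0,0],[0,0,-0.0015,0,0]]]}}

```text
clock: 5.63
tcp_pos: [0.532, -0.146, 0.1012]
orientation: [3.136, -0.001, -1.245]
contact_force: [-30.6, -11.9, 19.5]
gripper_width: 0.0002
```

Hard stop reached: the force jumped to about 33 N with no more travel. I'll back off and look.

Request:
{"op": "drive_tool", "data": {"commands": [[[0,0,0.003,0,0],[0,0,0.01,0,0],[0,0,0.01,0,0],[0,0,0,0,0]]]}}

```text
clock: 5.97
tcp_pos: [0.511, -0.1529, 0.1014]
orientation: [3.141, 0.0, -1.244]
contact_force: [-0.1, -0.3, -0.5]
gripper_width: -0.0002
```

```bash
python3 - <<'E'
from h import *
o=manip.get_obs();print(o["tcp_pos"],o["orientation"])
im=get_image("wrist");cv2.imwrite(f"pics/w4.png",cv2.resize(im[:,:,::-1],(800,600)))
E
```

```text
[ 0.51104183 -0.15288227  0.1013627 ] [ 3.14121496e+00  2.35116046e-04 -1.24412169e+00]
```

View pics/w4.png

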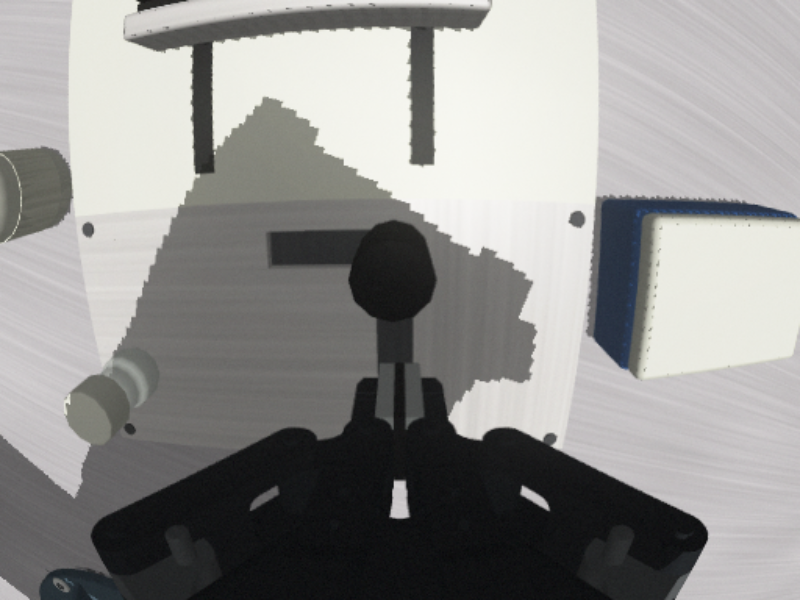

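The knob is at the slot's corner, centred near (392,270), and the jaw has moved up. Next I go round to its −y side.

Request:
{"op": "drive_tool", "data": {"commands": [[[0,0.015,0,0,0],[0,0.015,0,0,0],[0,0.015,0,0,0],[0,0,0,0,0],[0,0,-0.015,0,0],[0,0,-0.015,0,0],[0,0,-0.014,0,0],[0,0,0,0,0]]]}}

```text
clock: 6.68
tcp_pos: [0.5709, -0.1803, 0.1011]
orientation: [-3.141, -0.0, -1.243]
contact_force: [0.1, -0.2, 0.6]
gripper_width: 0.0004
```

```bash
python3 - <<'E'
from h import *
o=manip.get_obs();d=o["tcp_pos"]-[.5714,-.0983,0];c,s=np.cos(.327),np.sin(.327);print(o["tcp_pos"],c*d[0]+s*d[1],-s*d[0]+c*d[1])
im=get_image("wrist");cv2.imwrite(f"pics/w5.png",cv2.resize(im[:,:,::-1],(800,600)))
m=camera_model("wrist")
E
```

```text
[ 0.57086188 -0.18028434  0.10111695] -0.02684326251372961 -0.0774671610617977
```

View pics/w5.png

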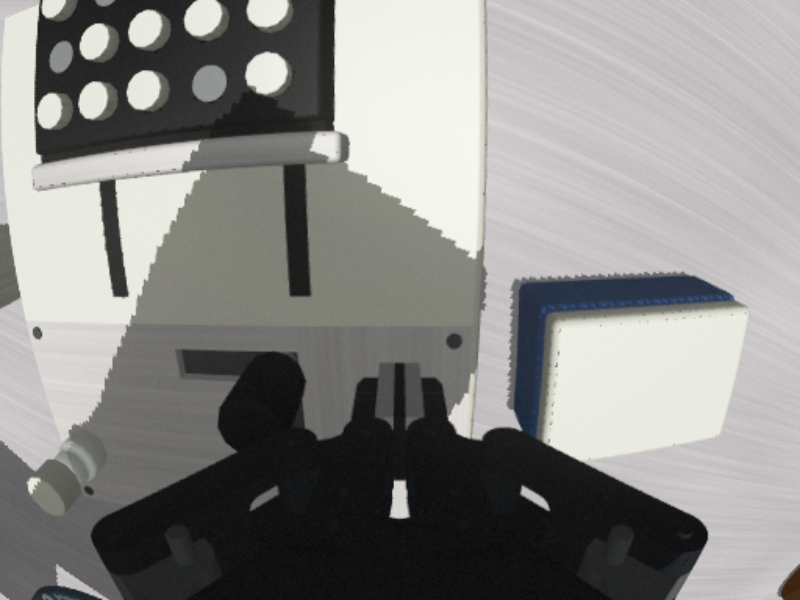

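Request:
{"op": "drive_tool", "data": {"commands": [[[0,0,0.0025,0,0],[0,-0.006,0,0,0],[0,-0.005,0,0,0],[0,-0.003,0,0,0],[0,-0.003,0,0,0],[0,-0.003,0,0,0],[0,-0.003,0,0,0]]]}}

```text
clock: 7.32
tcp_pos: [0.559, -0.1598, 0.1015]
orientation: [-3.141, -0.0, -1.244]
contact_force: [0.2, -1.8, 1.3]
gripper_width: 0.0
```

Request:
{"op": "drive_tool", "data": {"commands": [[[0,-0.003,0,0,0],[0,-0.003,0,0,0],[0,-0.003,0,0,0]]]}}

```text
clock: 7.57
tcp_pos: [0.5561, -0.1513, 0.1014]
orientation: [-3.142, -0.0, -1.244]
contact_force: [-0.4, -1.6, 0.2]
gripper_width: 0.0002
```

```bash
python3 - <<'E'
from h import *
im=get_image("wrist");cv2.imwrite(f"pics/w6.png",cv2.resize(im[:,:,::-1],(800,600)))
E
```

```text
(no output)
```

View pics/w6.png

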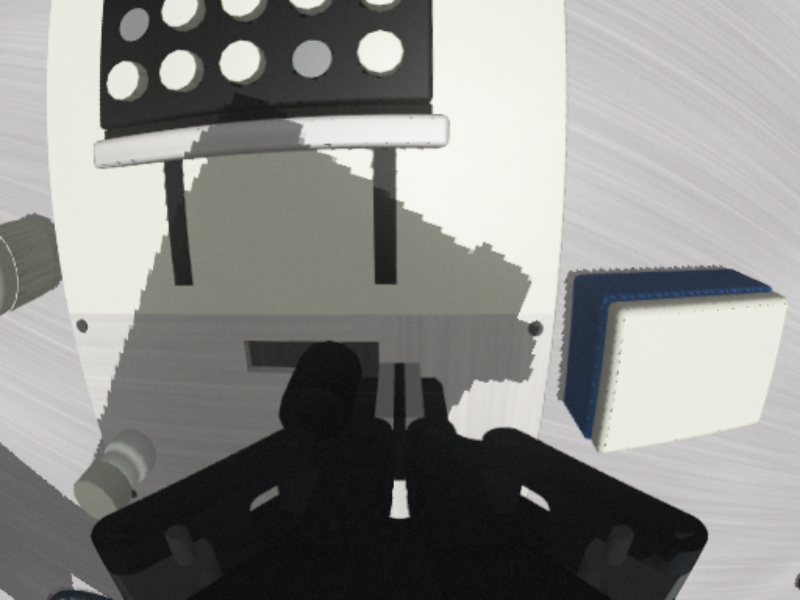

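Request:
{"op": "drive_tool", "data": {"commands": [[[0,-0.004,0,0,0],[0,-0.004,0,0,0],[0,-0.004,0,0,0],[0,-0.004,0,0,0],[0,-0.004,0,0,0],[0,-0.002,0,0,0]]]}}

```text
clock: 8.12
tcp_pos: [0.5489, -0.13, 0.1013]
orientation: [-3.142, 0.0, -1.243]
contact_force: [-0.5, -2.1, 1.3]
gripper_width: 0.0001
```

Request:
{"op": "drive_tool", "data": {"commands": [[[0,-0.002,0,0,0],[0,-0.002,0,0,0],[0,-0.002,0,0,0]]]}}

```text
clock: 8.37
tcp_pos: [0.5471, -0.1248, 0.1013]
orientation: [3.142, -0.0, -1.244]
contact_force: [0.6, -1.5, 1.1]
gripper_width: -0.0
```

Request:
{"op": "drive_tool", "data": {"commands": [[[0,-0.0015,0,0,0],[0,-0.0015,0,0,0]]]}}

```text
clock: 8.53
tcp_pos: [0.5465, -0.1229, 0.1015]
orientation: [3.142, -0.002, -1.244]
contact_force: [2.7, -15.4, -0.5]
gripper_width: -0.0001
```

Request:
{"op": "drive_tool", "data": {"commands": [[[0,-0.0015,0,0,0],[0,-0.0015,0,0,0]]]}}

```text
clock: 8.7
tcp_pos: [0.5462, -0.1221, 0.1018]
orientation: [3.141, -0.006, -1.245]
contact_force: [6.8, -32.4, -3.6]
gripper_width: -0.0002
```

Hard stop at the end of the short arm (about 33 N). I'll back off, lift clear and check.

Request:
{"op": "drive_tool", "data": {"commands": [[[0,0.003,0,0,0],[0,0.01,0,0,0],[0,0.012,0,0,0],[0,0.005,0,0,0],[0,0,0,-0.025,0],[0,0,0,-0.03,0],[0,0,0,-0.03,0],[0,0,0,-0.03,0],[0,0,0.02,0,0],[0,0,0,0,0]]]}}

```text
clock: 9.53
tcp_pos: [0.5355, -0.1552, 0.2182]
orientation: [-3.139, -0.002, -1.244]
contact_force: [-1.7, -0.0, -0.8]
gripper_width: 0.0003
```

Request:
{"op": "drive_tool", "data": {"commands": [[[0,0,0.025,0,0],[0,0,0.025,0,0],[0,0,0.025,0,0],[0,0,0,0,0]]]}}

```text
clock: 9.87
tcp_pos: [0.4618, -0.179, 0.216]
orientation: [3.14, 0.001, -1.245]
contact_force: [-0.6, 1.1, 0.1]
gripper_width: 0.0001
```

```bash
python3 - <<'E'
from h import *
o=manip.get_obs();print(o["tcp_pos"],o["contact_force"])
im=get_image("wrist");m=camera_model("wrist");cv2.imwrite("pics/w7.png",cv2.resize(im[:,:,::-1],(800,600)))
im=get_image("scene");cv2.imwrite("pics/s7.png",cv2.resize(im[:,:,::-1],(800,600)))
k=finder.spot_in("wrist","knob");print(k[:1])
E
```

```text
[ 0.46175551 -0.17903612  0.21596294] [-0.60102292  1.11971011  0.07748173]
[{'point': [192.9, 76.4], 'confidence': 0.74}]
```

View pics/w7.png

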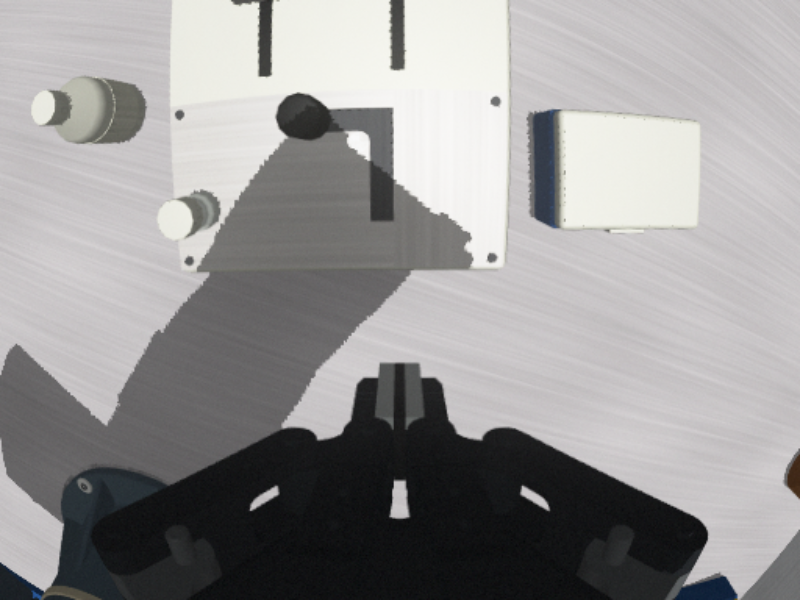

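View pics/s7.png

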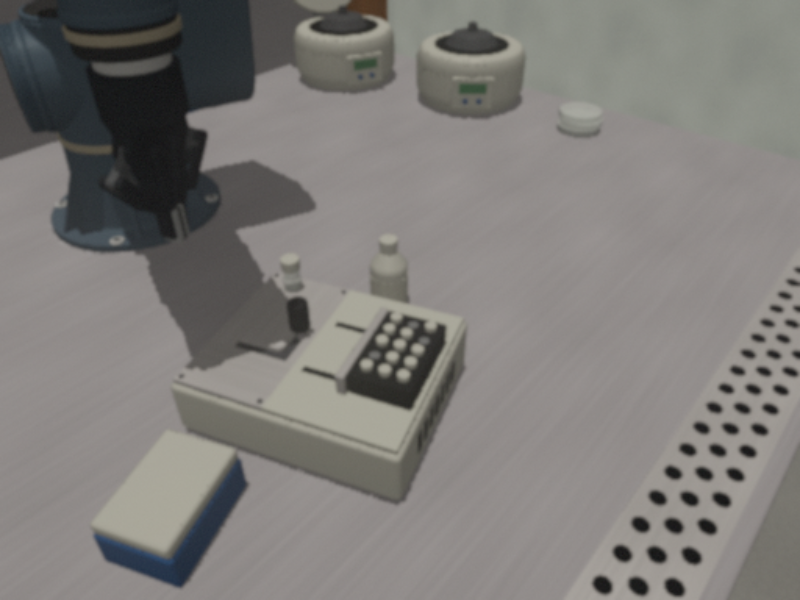

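The knob now hides the far end of the short arm, with its top near (300,115) in the wrist view. The jaw lies against the block, and the vial, bottle and tip box have not moved. I'll check the knob's position in numbers.

```bash
python3 - <<'E'
from h import *
m=camera_model("wrist");c,s=np.cos(.327),np.sin(.327)
for n,x,y,z in[("outer",393,108,.08),("knob topL",276.5,115,.126),("knob topR near",322,130,.126),("knob near",300,138,.126),("long end R",393,221,.08)]:
    d=wray(m,(np.array([x,y])+.5)*.64-.5,z)-[.5714,-.0983,0];print(n,np.round(1e3*np.array([c*d[0]+s*d[1],-s*d[0]+c*d[1]]),1))
E
```

```text
outer [-20.6 -37.7]
knob topL [-26.7  19.9]
knob topR near [-35.6  -3.2]
knob near [-39.1   7.9]
long end R [-88.5 -37.5]
```

```bash
python3 -c "
from station import manip
print(manip.hand_in(), manip.get_obs()['clock'])"
```

```text
the job is handed in; nothing more can be done
the job is handed in; nothing more can be done
```

The clamp is locked. With the shut fingertips I pushed the knob along the long arm to the corner, then sideways along the short arm to its end. At each end the force rose to about 33 N with no more travel, so I took both as hard stops. I then backed off, lifted clear and handed the job in; the clock was just past 10 s.

**Last checks:**
- **Knob:** in the wrist picture its centre is about 8 mm along the mixer's y (10 mm expected). My slot measurements read 1 to 2 mm low in y in the same pictures, which fits the knob being at the slot's end.
- **Jaw:** it lies against the tube block.
- **Bystanders:** the bottle, vial and tip box look unmoved.
- **Robot:** it touches nothing, and the force reads about zero.

**Disagreement:** the mixer position from the wrist camera differed from the fixed cameras by about 1 to 2 mm. I relied on the contact forces for the end positions.

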